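# Change over the duplex suction filter

## Task

The seed picker draws its suction through one of the two filter branches on the small manifold at the front of the desk; each branch has a ball valve that is open when its lever lies along the pipe and shut when it stands across the pipe. Change over to the other branch: turn the shut valve fully open first, and only then turn the valve that was in use fully shut, so that the two are never shut together. Leave the jar, dish, carton and measuring cylinder standing where they are.

Things in the scene. Friction and masses are not known exactly. Their poses are not given: they have to be found in the camera images.
- manifold: Fixed manifold, 64 mm deep, 430 mm long, turned a few degrees: base plate under a steel pipe (axis 72 mm above the desk) along its y, with a tee and barb in the middle, a valve 100 mm to either side and a round frosted filter bowl (dark metal head, top at 90 mm) 165 mm to either side. Origin: centre of the underside; x away from the robot, y along the pipe to the left.
- duty_valve_lever (a joint): Lever angle of the valve in use at the start (the left or the right one), rad: 0 = fully open, lever along the pipe, pointing to the manifold's +y; 1.571 = fully shut, lever across the pipe, pointing to its +x, away from the robot. Grows clockwise from above; hard stops at both ends; stays where it is left. Starts open or nearly so.
- standby_valve_lever (a joint): The same for the other valve, which starts shut or nearly so.
- duty_valve_hub (a point): Point on the vertical turning axis of this valve's lever, at mid-height of the lever (125 mm above the desk).
- standby_valve_hub (a point): Point on the vertical turning axis of this valve's lever, at mid-height of the lever (125 mm above the desk).
- duty_valve_grip (a point): Middle of the black sleeve on this valve's lever, 72 mm from the turning axis; its y axis points from the hub along the lever. The sleeve reaches from 41 to 97 mm from the axis, is 18 mm wide and 12 mm thick (119 to 131 mm above the desk). The lever turns level, against about 0.22 N m of friction.
- standby_valve_grip (a point): The same point on the lever of the other valve.
- sample_jar: Bystander: upright screw-cap jar, 48 mm across, 67 mm tall, loose, behind the middle of the manifold. Origin: centre of its underside.
- petri_dish: Bystander: glass dish, 60 mm across, 13 mm tall, loose, behind the right-hand valve. Origin: centre of its underside.
- carton: Bystander: small card box 42 x 66 x 38 mm, loose, at the left end of the desk. Origin: centre of its underside.
- cylinder: Bystander: upright measuring cylinder, 38 mm across the foot, 131 mm tall, loose, at the left end of the desk. Origin: centre of its underside.

How it is judged:
On the way, in this order (a step that is already met when the one before it is completed fails the run):
1. the valve that was shut is fully open (within 0.12 rad of its open stop) while the other is still open (within 0.6 rad of its open stop) (value of joint standby_valve_lever below 0.12 rad and value of joint duty_valve_lever below 0.6 rad), for 0.2 s.
2. the valve that was in use is fully shut (within 0.12 rad of its shut stop) (value of joint duty_valve_lever above 1.451 rad), for 0.2 s.
At the end, for the whole second after the job is handed in: The valve that was shut at the start is open to within 0.12 rad of its stop, the one that was in use is shut to within 0.12 rad of its stop, and the jar, dish, carton and measuring cylinder stand upright within 30 mm of where they were (value of joint standby_valve_lever below 0.12 rad and value of joint duty_valve_lever above 1.451 rad and distance of each of sample_jar, petri_dish, carton, cylinder from where it was at the start of the episode below 0.03 m and angle between each of sample_jar, petri_dish, carton, cylinder's own z axis and vertical below 0.3 rad); the robot touches nothing.
It fails at once if both valves shut together (both more than 1.0 rad from open) (value of joint each of standby_valve_lever, duty_valve_lever above 1 rad).
It fails at once if the jar, dish, carton or measuring cylinder moved more than 30 mm or tipped over (distance of any of sample_jar, petri_dish, carton, cylinder from where it was at the start of the episode above 0.03 m or angle between any of sample_jar, petri_dish, carton, cylinder's own z axis and vertical above 0.5 rad).
It also fails if it takes over 45 s, if anything falls off the work surface, if the arm or the gripper's body presses on something with over 40 N, if the wrist force passes 120 N, or if a joint passes its speed limit or range.

## Robot

A 7-joint arm with a two-finger parallel gripper is mounted at the origin on a cart in front of the work surface, level with it; the furniture and walls round the work are solid. World frame = base frame: x ahead of the robot, y to its left, z up, the work surface at z = 0. Lengths are in m, angles in rad, forces in N, time in s.
With the tool pointing down it reaches from about 0.4 to 0.85 m from the base axis. Payload 4.5 kg.
Tool frame: the origin (TCP) lies midway between the tips of the shut fingers; the grasp point (between the pads) lies 19 mm behind it; z points along the fingers, y is the line along which they close (so a half turn about z gives the same grasp; the last joint's range is limited). The gripper opens to 88 mm and grips with 3 to 60 N. Pads are 18 mm wide; open, the fingers measure 123 mm over their backs; the gripper's body (75 mm by 187 mm) begins 45 mm behind the grasp point.
Start: joints at [1.143, 0.689, -0.195, 1.565, 0.157, 0.902, -0.215], TCP at [0.279, -0.56, 0.239] pointing down, gripper open.
Joint ranges: [-3.01, 3.01], [-0.46, 2.08], [-1.47, 1.51], [0.13, 2.56], [-1, 4.14], [0.04, 2.09], [-2.66, 2.66]. Speed limits (rad/s): [2.57, 2.57, 3.14, 3.14, 3.14, 3.14, 3.14].

## Interface

Orientations are given as a unit quaternion [x, y, z, w].
In Python, from plant import sensors, eyes, finish_job gives the robot as it stands.
- The arm moves only by the tool send_rows, never from a script. Its argument "rows" is text: rows parted by semicolons, each of 4 numbers parted by spaces: the shift along the tool's x, y, z normalised to -1 to 1, where 1 is 30 cm, then the turn about the tool's z normalised to -1 to 1, where 1 is 2 pi rad. A call has 1 to 10 rows; each row is the pose to reach, as a shift and turn from the pose commanded when the call began, along the tool's axes at that moment, turning the shorter way round; what a row does not reach only later rows make up. A row lasts 1/12 s, in which the tool goes at most 41.7 mm and 7.16 degrees, less where a joint would pass 70% of its speed; a pose out of reach is approached as far as the arm can. A call with a number of a shift or a turn outside -1 to 1 is refused whole. A call with a gripper value outside its range is refused whole. "jaw" is the closure, from -1 (fully open) to 1 (shut), set as the call begins (left out, the last holds). The fingers move at their own pace and stop on an object; "force" is the grip in N (left out, the last holds). Time passes only in rows, so rows that repeat a pose let the fingers close. It gives the time, the measured TCP pose, the force, the opening and the grip force at its end, in the units of the state.
- sensors.get_state(): the state, without advancing time (a new reading comes with each control period).
- eyes.snapshot(name): name is "side" or "top" or "wrist"; returns (picture, depth): 384x512x3 uint8, red, green, blue; 384x512 float32, m along the optical axis (not along the pixel's ray), 0 where there is no reading.
- eyes.calibration(name): a dict with "fov_y" (degrees; the focal length in pixels is half the picture's height over the tangent of half this angle, whatever the lens; pixels are square), "cx", "cy" (the principal point, pixels), "dist_coeffs" ([k1, k2, p1, p2, k3] as OpenCV has them; the pictures are not rectified), "world_from_camera" (4x4, takes a point from camera to world coordinates). Camera axes: x right, y down, z forward; pixel columns grow to the right and rows downward; lengths in m; the calibration is good to about 2 mm. A picture is of the moment at which its call begins: read the wrist's pose just before it. calibration takes no time and is no camera call; for the wrist camera it gives the pose at the moment of the call.
- finish_job(): hands the job in; it is judged then, once.
The state is a dict: "clock": time; "q": joint angles; "qd": joint speeds; "joint_torque": joint torques, N m; "tool_pos": TCP position; "eef_rot": TCP orientation; "contact_force": force on the tool from outside, world axes, zero at the start; "moment": the same for the moment, N m; "opening": opening from 0.0 (shut) to 1.0 (fully open); "finger_force": force on a finger pad.
Only numpy, scipy, OpenCV 4.12 (cv2) and the standard library are available. Lean on these libraries where they do the work, as an engineer would, in place of code of your own. Each camera call takes 0.05 s, during which the arm holds its last target. There are 200 camera calls.

## Working session

There is one attempt and no reset: what is moved stays moved. The work goes in short steps, Python scripts to look and compute and a tool call to move; the robot and the scene stay as the last step left them, time stands still between calls to the robot, and variables do not carry over. Pictures are saved under pics/ and viewed, at most 10 in all, crops included, and the job is handed in when it is done.

Besides the shell and the picture viewer there is one more tool, called after "Call:" as a command line: name --argument value ..., lists and objects as JSON in quotes. send_rows: Moves the arm, as the interface text tells. Scaled input: -1 to 1 covers 30 cm each way for a shift and 2 pi rad each way for a turn. Its arguments: {"type":"object","properties":{"rows":{"type":"string"},"jaw":{"type":"number"},"force":{"type":"number"}},"required":["rows"]}

```bash
mkdir -p pics; cat > h.py <<'E'
import numpy as np, cv2
from plant import sensors, eyes, finish_job
def snap(n):
    p,d=eyes.snapshot(n); c=eyes.calibration(n); np.savez(f'pics/{n}.npz',p=p,d=d); cv2.imwrite(f'pics/{n}.png',p[:,:,::-1]); return p,d,c
def ray(c,uv):
    f=192/np.tan(np.radians(c['fov_y'])/2)
    K=np.array([[f,0,c['cx']],[0,f,c['cy']],[0,0,1]])
    n=cv2.undistortPoints(np.array(uv,float).reshape(-1,1,2),K,np.array(c['dist_coeffs'],float))[:,0]
    T=np.array(c['world_from_camera']); return T[:3,3],(np.c_[n,np.ones(len(n))])@T[:3,:3].T
def at_z(c,uv,z):
    o,r=ray(c,uv); return o+r*((z-o[2])/r[:,2])[:,None]
def at_d(c,uv,d):
    o,r=ray(c,uv); return o+r*np.array([d[int(v),int(u)] for u,v in uv])[:,None]
E
python3 - <<'E'
from h import *
for n in('top','side'): p,d,c=snap(n); print(n,np.round(c['world_from_camera'],3).tolist(),c['fov_y'])
print(sensors.get_state())
E
```

```text
top [[-0.011, -0.98, 0.199, 0.302], [-1.0, 0.015, 0.018, 0.052], [-0.02, -0.198, -0.98, 1.007], [0.0, 0.0, 0.0, 1.0]] 48.43767885737715
side [[-1.0, 0.03, -0.008, 0.497], [0.022, 0.54, -0.841, 0.776], [-0.021, -0.841, -0.54, 0.562], [0.0, 0.0, 0.0, 1.0]] 54.16625395775234
{'clock': 0.1, 'q': array([ 1.14279847,  0.68988666, -0.19451444,  1.56622318,  0.15731607,
        0.90251704, -0.21509977]), 'qd': array([-0.00018076, -0.00209059, -0.00045881, -0.00125126,  0.00146337,
        0.00188072, -0.00162166]), 'joint_torque': array([-2.36914078e-03, -5.28493023e+01, -1.27093256e+00, -1.53832984e+01,
       -5.25370846e-02,  2.05944387e-03,  2.23544600e-05]), 'tool_pos': array([ 0.27817641, -0.55905135,  0.23800299]), 'eef_rot': array([ 9.73451575e-01,  2.28891585e-01, -2.54969072e-04, -7.80494434e-04]), 'contact_force': array([0.30631549, 0.64160318, 0.41839259]), 'moment': array([-0.06075589,  0.00173063,  0.00994784]), 'finger_force': 0.0, 'opening': 0.9977528613154668}
```

View pics/top.png

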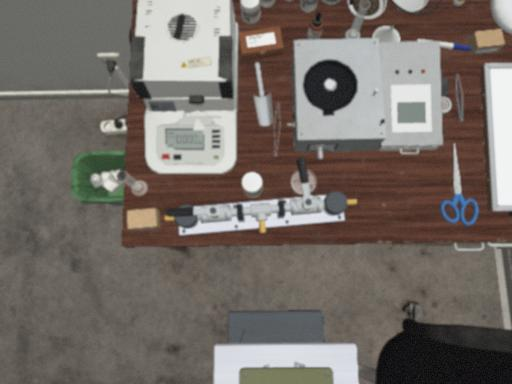

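View pics/side.png

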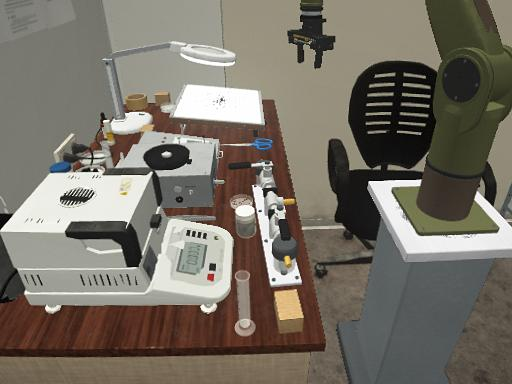

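The top view shows the left valve at about (215,212) with its lever along the pipe, so it is the duty valve. The right valve at about (308,203) has its lever pointing away from the robot at (303,172), so it is the standby. I'll enlarge it for exact pixels.

```bash
python3 - <<'E'
from h import *
p=cv2.imread('pics/top.png')
cv2.imwrite('pics/crop.png',cv2.resize(p[145:245,120:370],None,fx=3.2,fy=3.2,interpolation=cv2.INTER_CUBIC))
E
```

```text
(no output)
```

View pics/crop.png

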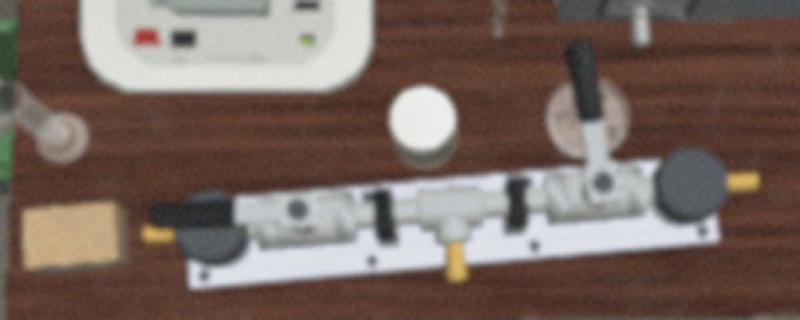

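The crop shows the left hub at (297,209) with its sleeve from (150,215) to (235,212). The right hub is at (603,183), with its sleeve from (578,42) to (590,120). The jar cap is at (423,118), the cylinder foot at (62,138), and the carton spans (22..125,205..268).

```bash
python3 - <<'E'
from h import *
c=eyes.calibration('top')
g=lambda l:[(120+(u-1.1)/3.2,145+(v-1.1)/3.2) for u,v in l]
P=at_z(c,g([(297,209),(150,215),(235,212),(603,183),(578,42),(590,120)]),.131)
print(P.round(4))
print('plate corners',at_z(c,g([(189,288),(719,241)]),.008).round(4))
a=P[0]-P[3];print('hubdist',np.linalg.norm(a),'pipe ang',np.degrees(np.arctan2(-a[0],a[1])))
for h,s in((0,(1,2)),(3,(4,5))):
    m=P[list(s)].mean(0)-P[h];print('lever r',np.linalg.norm(m),np.degrees(np.arctan2(-m[0],m[1])))
print('jar',at_z(c,g([(423,118)]),.067),'cyl foot',at_z(c,g([(62,138)]),.0),'cyl top',at_z(c,g([(5,100)]),.131),'carton',at_z(c,g([(22,210),(118,203),(125,262),(25,268)]),.038).round(3))
from scipy.spatial.transform import Rotation as R
s=sensors.get_state();print(R.from_quat(s['eef_rot']).as_matrix().round(3))
E
```

```text
[[ 0.4367  0.1489  0.131 ]
 [ 0.4341  0.2445  0.131 ]
 [ 0.4353  0.1892  0.131 ]
 [ 0.4509 -0.0499  0.131 ]
 [ 0.5458 -0.0369  0.131 ]
 [ 0.4928 -0.0429  0.131 ]]
plate corners [[ 0.3983  0.2413  0.008 ]
 [ 0.4275 -0.1472  0.008 ]]
hubdist 0.19921655624996784 pipe ang 4.08348017395491
lever r 0.06801109659725452 1.6598855757101632
lever r 0.06914816426525354 -81.7440301116404
jar [[0.5100512  0.06740572 0.067     ]] cyl foot [[0.51368768 0.34171758 0.        ]] cyl top [[0.51243465 0.34300449 0.131     ]] carton [[0.453 0.358 0.038]
 [0.457 0.288 0.038]
 [0.415 0.282 0.038]
 [0.411 0.353 0.038]]
[[ 0.895  0.446 -0.001]
 [ 0.446 -0.895  0.001]
 [-0.    -0.002 -1.   ]]
```

```bash
python3 - <<'E'
from h import *
c=eyes.calibration('top');d=np.load('pics/top.npz')['d']
uv=[(u,v) for v in range(0,384,2) for u in range(0,512,2) if d[v,u]>0]
X=at_d(c,uv,d)
for y0 in np.arange(-.35,.45,.1):
  print(round(y0,2),[ (round(x0,2),round(float(np.percentile(X[m,2],98)),3)) for x0 in np.arange(.38,.8,.06) for m in [(X[:,0]>=x0)&(X[:,0]<x0+.06)&(X[:,1]>=y0)&(X[:,1]<y0+.1)] if m.any()])
def local(target,th):
    s=sensors.get_state();a=np.radians(th)
    from scipy.spatial.transform import Rotation as R
    M=R.from_quat(s['eef_rot']).as_matrix(); t=np.arctan2(M[1,0],M[0,0])
    print((M.T@(np.array(target)-s['tool_pos'])/.3).round(4),'turn',-(th-np.degrees(t))/360)
local([.517,-.08,.235],98)
E
```

```text
-0.35 [(np.float64(0.38), 0.003), (np.float64(0.44), 0.003), (np.float64(0.5), 0.003), (np.float64(0.56), 0.053), (np.float64(0.62), 0.065), (np.float64(0.68), 0.073), (np.float64(0.74), 0.083), (np.float64(0.8), 0.09)]
-0.25 [(np.float64(0.38), 0.003), (np.float64(0.44), 0.076), (np.float64(0.5), 0.003), (np.float64(0.56), 0.107), (np.float64(0.62), 0.126), (np.float64(0.68), 0.131), (np.float64(0.74), 0.119), (np.float64(0.8), 0.109)]
-0.15 [(np.float64(0.38), 0.089), (np.float64(0.44), 0.128), (np.float64(0.5), 0.013), (np.float64(0.56), 0.107), (np.float64(0.62), 0.13), (np.float64(0.68), 0.132), (np.float64(0.74), 0.132), (np.float64(0.8), 0.109)]
-0.05 [(np.float64(0.38), 0.085), (np.float64(0.44), 0.13), (np.float64(0.5), 0.132), (np.float64(0.56), 0.106), (np.float64(0.62), 0.107), (np.float64(0.68), 0.108), (np.float64(0.74), 0.107), (np.float64(0.8), 0.107)]
0.05 [(np.float64(0.38), 0.117), (np.float64(0.44), 0.122), (np.float64(0.5), 0.067), (np.float64(0.56), 0.067), (np.float64(0.62), 0.087), (np.float64(0.68), 0.206), (np.float64(0.74), 0.207), (np.float64(0.8), 0.206)]
0.15 [(np.float64(0.38), 0.132), (np.float64(0.44), 0.129), (np.float64(0.5), 0.052), (np.float64(0.56), 0.068), (np.float64(0.62), 0.136), (np.float64(0.68), 0.206), (np.float64(0.74), 0.207), (np.float64(0.8), 0.208)]
0.25 [(np.float64(0.38), 0.041), (np.float64(0.44), 0.039), (np.float64(0.5), 0.129), (np.float64(0.56), 0.066), (np.float64(0.62), 0.085), (np.float64(0.68), 0.206), (np.float64(0.74), 0.208), (np.float64(0.8), 0.207)]
0.35 [(np.float64(0.38), 0.037), (np.float64(0.44), 0.028), (np.float64(0.5), 0.129), (np.float64(0.56), 0.003), (np.float64(0.62), 0.003), (np.float64(0.68), 0.004), (np.float64(0.74), 0.003)]
[ 1.4243 -1.0747  0.0116] turn -0.1987120483344285
```

Call:
send_rows --rows "0.72 -0.54 0 -0.2;0.72 -0.54 0 -0.2;0.72 -0.54 0 -0.2;0.72 -0.54 0 -0.2;0.72 -0.54 0 -0.2;0.72 -0.54 0 -0.2;0.72 -0.54 0 -0.2;0.72 -0.54 0 -0.2;0.72 -0.54 0 -0.2;0.72 -0.54 0 -0.2" --jaw 1 --force 20

```text
clock: 0.93
tool_pos: [0.3998, -0.3176, 0.2386]
eef_rot: [0.653, 0.758, -0.0, -0.0]
contact_force: [-0.9, 0.2, -1.1]
opening: 0.265
finger_force: 0.0
```

```bash
cat >> h.py <<'E'
from scipy.spatial.transform import Rotation as R
def local(targets):
    s=sensors.get_state();M=R.from_quat(s['eef_rot']).as_matrix(); t=np.degrees(np.arctan2(M[1,0],M[0,0]))
    print('t',s['clock'],'pos',s['tool_pos'].round(4),'th',round(t,1),'F',s['contact_force'].round(1),'tilt',M[:,2].round(3))
    for x,y,z,th in targets:
        print((M.T@(np.array([x,y,z])-s['tool_pos'])/.3).round(3),round(-((th-t+180)%360-180)/360,3))
def arc(hub,phis,off,r=.07,z=.107):  # off>0: finger on CCW side of lever
    o=[]
    for f in phis:
        a=np.radians(f);o.append((hub[0]+r*np.cos(a)-off*np.sin(a),hub[1]+r*np.sin(a)+off*np.cos(a),z,f+90))
    return o
HR=(.4505,-.05); HL=(.4365,.149)
E
python3 - <<'E'
from h import *
local(arc(HR,[8],-.04,z=.2)+arc(HR,[8],-.04)); print(sensors.get_state()['q'].round(2))
E
```

```text
t 0.9333 pos [ 0.3998 -0.3176  0.2386] th 98.5 F [-0.9  0.2 -1.1] tilt [-0.001  0.    -1.   ]
[0.722 0.532 0.128] 0.001
[0.721 0.532 0.438] 0.001
[ 0.92  0.58 -0.55  1.9   0.42  0.78  0.3 ]
```

Call:
send_rows --rows "0.72 0.53 0.1 0;0.72 0.53 0.1 0;0.72 0.53 0.1 0;0.72 0.53 0.1 0;0.72 0.53 0.1 0;0.72 0.53 0.1 0;0.72 0.53 0.1 0;0.72 0.53 0.1 0;0.72 0.53 0.1 0;0.72 0.53 0.1 0"

```text
clock: 1.77
tool_pos: [0.5259, -0.0835, 0.2083]
eef_rot: [0.656, 0.755, -0.001, -0.0]
contact_force: [0.8, -0.2, 0.6]
opening: 0.006
finger_force: 0.0
```

```bash
python3 - <<'E'
from h import *
local(arc(HR,[8],-.04)); print(sensors.get_state()['q'].round(2))
E
```

```text
t 1.7667 pos [ 0.5259 -0.0835  0.2083] th 98.0 F [ 0.8 -0.2  0.6] tilt [-0.002 -0.001 -1.   ]
[0.013 0.001 0.338] -0.0
[ 0.36  0.64 -0.48  1.87  0.43  0.74 -0.22]
```

Call:
send_rows --rows "0.01 0 0.1 0;0.01 0 0.2 0;0.01 0 0.3 0;0.01 0 0.338 0;0.01 0 0.338 0;0.01 0 0.338 0"

```text
clock: 2.27
tool_pos: [0.5255, -0.0808, 0.1071]
eef_rot: [0.656, 0.754, -0.001, -0.0]
contact_force: [0.5, 0.3, 0.4]
opening: 0.006
finger_force: 0.0
```

```bash
python3 - <<'E'
from h import *
p,d,c=snap('side')
cv2.imwrite('pics/side_c.png',cv2.resize(p[60:310,180:360],None,fx=3,fy=3)[:600])
local(arc(HR,[8,16,24,32,40,48],-.018))
E
```

```text
t 2.3167 pos [ 0.5264 -0.0805  0.108 ] th 98.0 F [-0.4  0.4  0.4] tilt [ 0.001 -0.001 -1.   ]
[ 0.076 -0.003  0.003] -0.0
[0.109 0.003 0.003] -0.022
[0.142 0.004 0.003] -0.045
[0.176 0.001 0.003] -0.067
[ 0.209 -0.007  0.003] -0.089
[ 0.24  -0.019  0.003] -0.111
```

View pics/side_c.png

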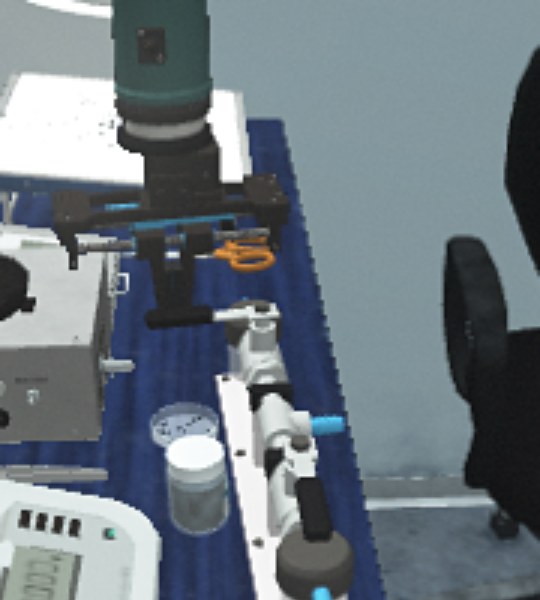

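The closed fingers, at about (170,290) in the crop, stand just right of the standby lever at sleeve height, ready to sweep. Next I need the arc rows.

```bash
python3 - <<'E'
from h import *
local(arc(HR,[8,14,20,26,32,38,44,50,56,62],-.018))
E
```

```text
t 2.3167 pos [ 0.5264 -0.0805  0.108 ] th 98.0 F [-0.4  0.4  0.4] tilt [ 0.001 -0.001 -1.   ]
[ 0.076 -0.003  0.003] -0.0
[0.1   0.002 0.003] -0.017
[0.126 0.004 0.003] -0.033
[0.151 0.004 0.003] -0.05
[0.176 0.001 0.003] -0.067
[ 0.2   -0.004  0.003] -0.083
[ 0.224 -0.012  0.003] -0.1
[ 0.247 -0.023  0.003] -0.117
[ 0.269 -0.036  0.003] -0.133
[ 0.289 -0.051  0.003] -0.15
```

Call:
send_rows --rows "0.076 -0.003 0 0;0.1 0.002 0 -0.017;0.126 0.004 0 -0.033;0.151 0.004 0 -0.05;0.176 0.001 0 -0.067;0.2 -0.004 0 -0.083;0.224 -0.012 0 -0.1;0.247 -0.023 0 -0.117;0.269 -0.036 0 -0.133;0.289 -0.051 0 -0.15"

```text
clock: 3.15
tool_pos: [0.501, 0.0019, 0.1088]
eef_rot: [0.24, 0.971, -0.001, 0.003]
contact_force: [3.2, -4.4, -3.4]
opening: 0.007
finger_force: 2.2
```

```bash
python3 - <<'E'
from h import *
local(arc(HR,[68,74,80,86,92,95],-.018)+arc(HR,[95,95],-.015))
print(sensors.get_state()['q'].round(2))
E
```

```text
t 3.15 pos [0.501  0.0019 0.1088] th 152.2 F [ 3.2 -4.4 -3.4] tilt [ 0.005 -0.004 -1.   ]
[0.032 0.007 0.006] -0.016
[0.057 0.009 0.006] -0.033
[0.082 0.009 0.006] -0.049
[0.107 0.006 0.005] -0.066
[0.132 0.001 0.005] -0.083
[ 0.144 -0.003  0.005] -0.091
[ 0.152 -0.008  0.005] -0.091
[ 0.152 -0.008  0.005] -0.091
[ 0.24  0.8  -0.56  2.04  0.84  0.54  0.15]
```

Call:
send_rows --rows "0.032 0.007 0 -0.016;0.057 0.009 0 -0.033;0.082 0.009 0 -0.05;0.107 0.006 0 -0.066;0.132 0.001 0 -0.083;0.145 -0.003 0 -0.091;0.152 -0.007 0 -0.091;0.152 -0.007 0 -0.091;0.152 -0.007 0 -0.091"

```text
clock: 3.9
tool_pos: [0.4657, 0.0224, 0.1095]
eef_rot: [-0.04, 0.999, -0.001, 0.007]
contact_force: [13.5, -4.1, -7.0]
opening: 0.003
finger_force: 6.6
```

```bash
python3 - <<'E'
from h import *
p,d,c=snap('side')
cv2.imwrite('pics/side_d.png',cv2.resize(p[130:300,180:360],None,fx=3.3,fy=3.3)[:600,:,::-1])
local(arc(HR,[95],-.012)+arc(HR,[95],-.05))
E
```

```text
t 3.95 pos [0.4657 0.0223 0.1095] th -175.4 F [12.9 -3.6 -6.3] tilt [ 0.014 -0.001 -1.   ]
[ 0.032 -0.003  0.008] -0.001
[-0.095 -0.002  0.01 ] -0.001
```

View pics/side_d.png

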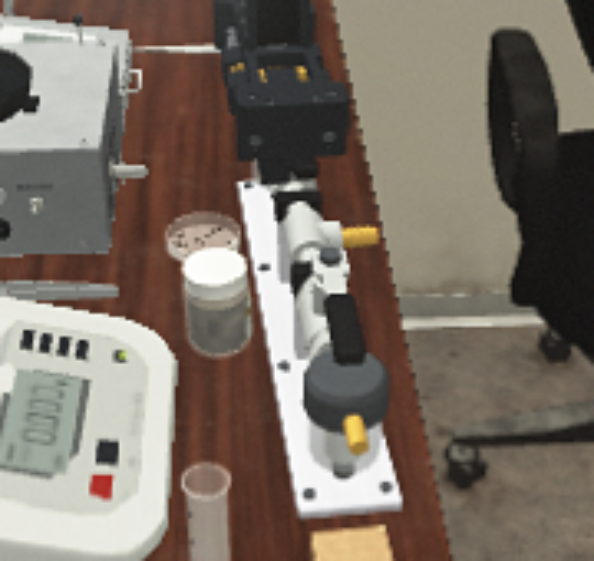

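The fingers hide the right lever here, but the force has climbed to 13 N, which suggests it's at its stop. I'll back off, rise and check from above.

Call:
send_rows --rows "0 0 0 0;-0.1 0 0 0;-0.1 0 0 0;-0.1 0 -0.13 0;-0.1 0 -0.26 0;-0.1 0 -0.3 0;-0.1 0 -0.3 0"

```text
clock: 4.53
tool_pos: [0.4901, 0.0268, 0.2016]
eef_rot: [-0.041, 0.999, 0.0, 0.004]
contact_force: [-0.4, 0.2, -0.6]
opening: 0.007
finger_force: 0.0
```

```bash
python3 - <<'E'
from h import *
p,d,c=snap('top')
cv2.imwrite('pics/top2.png',cv2.resize(p[145:245,120:370],None,fx=3.2,fy=3.2,interpolation=cv2.INTER_CUBIC)[:,:,::-1])
local(arc(HL,[92],.045,z=.2)+arc(HL,[92],.045)); print(sensors.get_state()['q'].round(2))
E
```

```text
t 4.5833 pos [0.489  0.0261 0.1997] th -175.3 F [-0.6  0.9  0. ] tilt [ 0.006 -0.001 -1.   ]
[ 0.279  0.663 -0.003] 0.008
[0.281 0.663 0.307] 0.008
[ 0.36  0.69 -0.84  1.99  0.74  0.79  0.73]
```

View pics/top2.png

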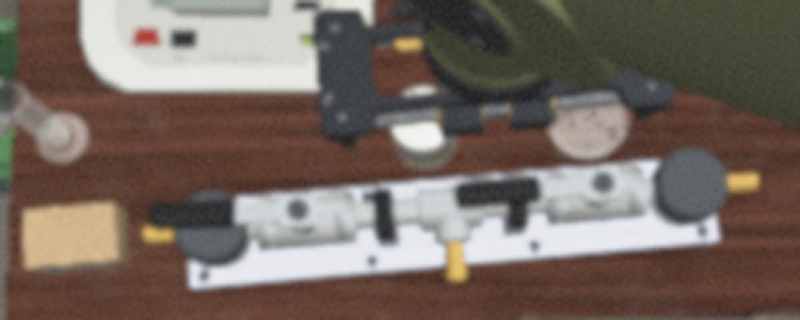

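The standby lever now lies along the pipe, from (458,195) to (538,188) with its hub at (603,183), so it's open. The jar, dish, carton and cylinder haven't moved. Next is the duty lever.

Call:
send_rows --rows "0.28 0.66 0 0.008;0.28 0.66 0 0.008;0.28 0.66 0 0.008;0.28 0.66 0 0.008;0.28 0.66 0 0.008;0.28 0.66 0 0.008;0.28 0.66 0 0.008;0.28 0.66 0.1 0.008;0.28 0.66 0.2 0.008;0.28 0.66 0.3 0.008"

```text
clock: 5.42
tool_pos: [0.3882, 0.2142, 0.106]
eef_rot: [-0.015, 1.0, -0.001, 0.0]
contact_force: [1.1, 0.9, -0.8]
opening: 0.005
finger_force: 0.0
```

```bash
python3 - <<'E'
from h import *
local(arc(HL,[92,92,86,80,74,68,62,56,50,44],.018)); print(sensors.get_state()['q'].round(2))
E
```

```text
t 5.4167 pos [0.3882 0.2142 0.106 ] th -178.2 F [ 1.1  0.9 -0.8] tilt [ 0.001 -0.002 -1.   ]
[-0.093  0.011 -0.003] -0.001
[-0.093  0.011 -0.003] -0.001
[-0.118  0.016 -0.003] 0.016
[-0.143  0.018 -0.003] 0.033
[-0.168  0.018 -0.003] 0.049
[-0.193  0.016 -0.003] 0.066
[-0.218  0.01  -0.003] 0.083
[-0.242  0.002 -0.003] 0.099
[-0.265 -0.008 -0.003] 0.116
[-0.287 -0.021 -0.003] 0.133
[-0.25  0.77 -0.58  2.2   1.02  0.46 -0.05]
```

Call:
send_rows --rows "-0.05 0.011 0 0;-0.093 0.011 0 0;-0.118 0.016 0 0.016;-0.143 0.018 0 0.033;-0.168 0.018 0 0.049;-0.193 0.016 0 0.066;-0.218 0.01 0 0.083;-0.242 0.002 0 0.099;-0.265 -0.008 0 0.116;-0.287 -0.021 0 0.133"

```text
clock: 6.25
tool_pos: [0.473, 0.2113, 0.1062]
eef_rot: [0.393, 0.919, -0.001, -0.001]
contact_force: [-3.8, 2.4, -3.1]
opening: 0.005
finger_force: 1.7
```

```bash
python3 - <<'E'
from h import *
local(arc(HL,[38,32,26,20,14,8,4],.018)+arc(HL,[4],.013)); print(sensors.get_state()['q'].round(2))
E
```

```text
t 6.25 pos [0.473  0.2113 0.1062] th 133.7 F [-3.8  2.4 -3.1] tilt [-0.003 -0.001 -1.   ]
[-0.029  0.007 -0.003] 0.016
[-0.055  0.009 -0.003] 0.032
[-0.08   0.009 -0.003] 0.049
[-0.105  0.006 -0.003] 0.066
[-0.13   0.001 -0.003] 0.082
[-0.153 -0.007 -0.003] 0.099
[-0.169 -0.013 -0.003] 0.11
[-0.182 -0.024 -0.003] 0.11
[-0.23  0.8  -0.46  1.99  0.69  0.52 -0.42]
```

Call:
send_rows --rows "-0.029 0.007 0 0.016;-0.055 0.009 0 0.032;-0.08 0.009 0 0.049;-0.105 0.006 0 0.066;-0.13 0.001 0 0.082;-0.153 -0.007 0 0.099;-0.169 -0.013 0 0.11;-0.182 -0.024 0 0.11;-0.182 -0.024 0 0.11;-0.182 -0.024 0 0.11"

```text
clock: 7.08
tool_pos: [0.5047, 0.1737, 0.1065]
eef_rot: [0.678, 0.735, 0.002, -0.004]
contact_force: [-5.0, 13.5, -4.8]
opening: 0.007
finger_force: 6.8
```

```bash
python3 - <<'E'
from h import *
local(arc(HL,[4],.018)+arc(HL,[4],.05))
E
```

```text
t 7.0833 pos [0.5047 0.1737 0.1065] th 94.6 F [-5.  13.5 -4.8] tilt [-0.002  0.008 -1.   ]
[-0.006  0.001 -0.002] 0.002
[ 0.101  0.002 -0.001] 0.002
```

Call:
send_rows --rows "0 0 0 0;0.12 0 0 0;0.12 0 0 0;0.12 0 -0.13 0;0.12 0 -0.26 0;0.12 0 -0.4 0;0.3 0 -0.4 0;0.4 0 -0.4 0;0.4 0 -0.4 0;0.4 0 -0.4 0"

```text
clock: 7.92
tool_pos: [0.4967, 0.2897, 0.227]
eef_rot: [0.678, 0.735, -0.0, -0.0]
contact_force: [-0.4, -0.7, -1.2]
opening: 0.006
finger_force: 0.0
```

```bash
python3 - <<'E'
from h import *
p,d,c=snap('top')
cv2.imwrite('pics/top3.png',cv2.resize(p[145:245,120:370],None,fx=3.2,fy=3.2,interpolation=cv2.INTER_CUBIC)[:,:,::-1])
local([])
E
```

```text
t 7.9667 pos [0.4972 0.2872 0.2265] th 94.5 F [ 0.8 -0.  -0.3] tilt [-0.001 -0.002 -1.   ]
```

View pics/top3.png

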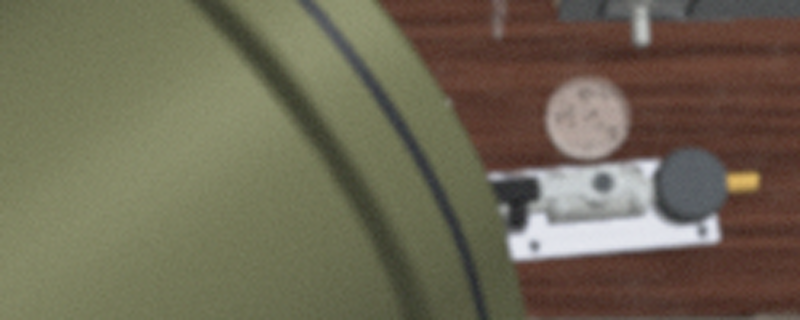

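The arm hides the left valve, so I'll move it well to the right and look again.

Call:
send_rows --rows "-1 0 -0.1 0;-1 0 -0.1 0;-1 0 -0.1 0;-1 0 -0.1 0;-1 0 -0.1 0;-1 0 -0.1 0;-1 0 -0.1 0;-1 0 -0.1 0;-1 0 -0.1 0;-1 0 -0.1 0"

```text
clock: 8.8
tool_pos: [0.5196, -0.0124, 0.2568]
eef_rot: [0.68, 0.733, -0.001, -0.0]
contact_force: [0.2, 0.5, -0.3]
opening: 0.007
finger_force: 0.0
```

Call:
send_rows --rows "-1 0 0 0;-1 0 0 0;-1 0 0 0;-1 0 0 0;-1 0 0 0;-1 0 0 0;-1 0 0 0;-1 0 0 0;-1 0 0 0;-1 0 0 0"

```text
clock: 9.63
tool_pos: [0.5441, -0.3069, 0.2567]
eef_rot: [0.678, 0.735, 0.001, -0.001]
contact_force: [1.3, 0.9, 0.5]
opening: 0.007
finger_force: 0.0
```

```bash
python3 - <<'E'
from h import *
p,d,c=snap('top')
cv2.imwrite('pics/top4.png',cv2.resize(p[145:245,120:370],None,fx=3.2,fy=3.2,interpolation=cv2.INTER_CUBIC)[:,:,::-1])
local([])
E
```

```text
t 9.6833 pos [ 0.5444 -0.3057  0.2571] th 94.7 F [ 0.1  0.5 -0.5] tilt [-0.     0.003 -1.   ]
```

View pics/top4.png

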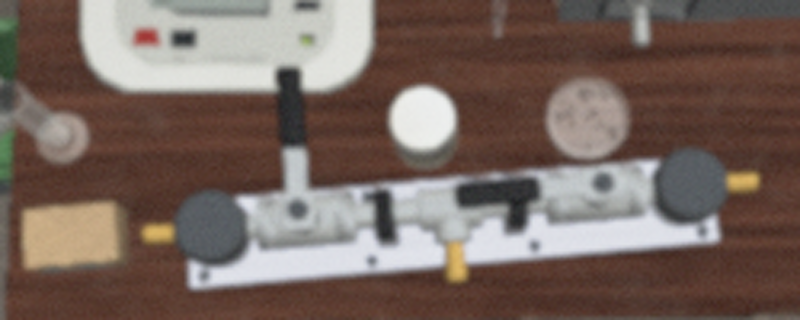

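The left lever, from (288,70) to its hub at (297,209), stands square across the pipe. The right lever lies along it, and all four bystanders are where they started.

```bash
python3 -c "
from h import *
print(finish_job())"
```

```text
the job is handed in; nothing more can be done
None
```

The changeover is done and handed in: the right (standby) valve was opened first, then the left (duty) valve was shut; the last picture shows both levers at their stops and the jar, dish, carton and cylinder unmoved, though the hand-in returned no verdict.

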